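Refit the crank of a rotary glaze sieve

ROBOT

A 6-joint arm with a two-finger parallel gripper is mounted at the origin on the work surface. World frame = base frame: x ahead of the robot, y to its left, z up, the work surface at z = 0. Lengths are in m, angles in rad, forces in N, time in s.
With the tool pointing down it reaches from about 0.4 to 0.825 m from the base axis. Payload 7 kg.
Tool frame: the origin (TCP) lies between the finger pads; the fingertips stand 8 mm ahead of it and the grasp point (between the pads) lies 11 mm behind it (arm.finger_overhang is the distance from the TCP to the fingertips, in m); z points along the fingers, y is the line along which they close (so a half turn about z gives the same grasp; the last joint's range is limited). The gripper opens to 88 mm and grips with 3 to 60 N. Pads are 19 mm wide; open, the fingers measure 130 mm over their backs; the gripper's body (78 mm by 193 mm) begins 47 mm behind the grasp point.
Start: joints at [1.508, 0.359, 0.012, 0, -1.224, -0.288], TCP at [0.232, 0.634, 0.2] pointing down, gripper open.
Joint ranges: [-3.07, 3.07], [-1.43, 2.12], [-1.02, 1.25], [-3.03, 1.67], [-3.05, -0], [-3.03, 3.03]. Speed limits (rad/s): [2.39, 2.39, 3.01, 3.14, 3.14, 3.14].

INTERFACE

Orientations are given as [roll, pitch, yaw] about the fixed x, y, z axes, in that order (R = Rz(yaw) Ry(pitch) Rx(roll)).
In Python, from station import arm gives the robot as it stands.
- The arm moves only by the tool move_arm, never from a script. Its argument "rows" is text: rows parted by semicolons, each of 7 numbers parted by spaces: the turn, a rotation vector about the tool's x, y, z in degrees, then the shift along the tool's x, y, z in m, then the finger opening in m, from 0 to 0.0876. A call has 1 to 8 rows; each row shifts and turns the commanded pose from where the row before left it, along the tool's axes as they then stand; what a row does not reach is not made up. A row lasts 1/8 s, in which the tool goes at most 62.5 mm and 10.7 degrees, less where a joint would pass 70% of its speed; a pose out of reach is approached as far as the arm can. A call is refused whole if a number of a shift passes 0.0625 or a number of a turn 10.7, either way. A call with a gripper value outside its range is refused whole. The fingers move at their own pace and stop on an object; "squeeze" is the grip in N (left out, the last holds). Time passes only in rows, so rows that do not move let the fingers close. It gives the time, the measured TCP pose, the force, the opening and the grip force at its end, in the units of the state.
- arm.get_state(): the state, without advancing time (a new reading comes with each control period).
- arm.grab_frame(name): name is "scene" or "top" or "wrist"; returns (picture, depth): 384x512x3 uint8, blue, green, red; 384x512 float32, m along the optical axis (not along the pixel's ray), 0 where there is no reading.
- arm.camera_model(name): a dict with "mtx" (3x3 intrinsics, pixels), "camera_from_world" (4x4, takes a point from world to camera coordinates); the wrist camera has in their place "mount" (4x4, takes a point from camera to tool coordinates, whose origin is the TCP and whose axes are the flange's). Camera axes: x right, y down, z forward; pixel columns grow to the right and rows downward; lengths in m; the calibration is good to about 2 mm. The wrist camera is an equidistant fisheye: a pixel r from the principal point sees the ray r / f radians off the axis. A picture is of the moment at which its call begins: read the wrist's pose just before it. camera_model takes no time and is no camera call.
- arm.job_done(): hands the job in; it is judged then, once.
The state is a dict: "t": time; "q": joint angles; "qd": joint speeds; "joint_efforts": joint torques, N m; "eef_pos": TCP position; "ee_rot": TCP orientation; "force": force on the tool from outside, world axes, zero at the start; "moment": the same for the moment, N m; "width": finger opening in m; "gripper_force": force on a finger pad.
Only numpy, scipy, OpenCV 4.12 (cv2) and the standard library are available. Lean on these libraries where they do the work, as an engineer would, in place of code of your own. Each camera call takes 0.05 s, during which the arm holds its last target. There are 200 camera calls.

TASK

Put the crank back on the washed glaze sieve: take it out of the wooden tool block, lower its spindle through the bush on the sieve's bridge and, with its tip resting only lightly on the brush hub, turn it until you feel the blade drop into the hidden slot. Stop turning as soon as it drops, so that the dry brush is not scrubbed round on the mesh, never press so hard that the bristles are crushed, and let the crank go with its collar fully home on the bush. Leave the pots, jars and brush on the bench where they are.

Things in the scene. Friction and masses are not known exactly. Their poses are not given: they have to be found in the camera images.
- sieve: Rotary glaze sieve: round white plastic bowl, 260 mm across the rim (three lugs reach out to 157 mm radius), 100 mm high, fixed on the table. A blue bridge, 30 mm wide, spans it along its y axis, top 107 mm above the table (two black end screws: 117 mm), with the guide bush at its middle. A round brush lies at the bottom. Origin: centre of the underside, on the table; z up.
- bush_top (a point): Centre of the mouth of the guide bush, 120 mm above the table. The bush is an upright blue square post of 36 mm side and 56 mm length with a round bore, 22 mm wide, right through it; the mouth has a 3 mm chamfer.
- hub_mid (a point): Middle of the flat upper face of the brush's hub, 60 mm straight below the mouth of the bush (bristles unloaded; the point stays put). Across the face (24 mm wide), through this point, runs a straight slot 8 mm wide, 10 mm deep, open at both ends. Its direction differs each time, is not measured and cannot be made out down the dark bore: it lies within a quarter turn, one way or the other, of any crank angle.
- bristles (a joint): How far the brush is pressed down on its springy bristles, m: 0 unloaded, growing as it is pressed down, by about 0.5 mm per newton (2 N per mm, after the first 1 N). More than 6 mm (about 13 N) crushes them. It rises back when let go.
- rotor (a joint): How far the brush has been turned about the upright axis since the start, rad, positive anticlockwise from above; 0 at the start, whatever direction the slot has. It does not turn by itself: the brush drags on the mesh with about 0.1 N m, more than the rubbing of a lightly pressed blade on the hub face gives.
- crank: Loose crank, about 0.3 kg, upright. Origin: centre of the underside of its steel collar (34 mm wide, 6 mm thick), on the spindle axis; z up, x along the crank arm. The aluminium arm, 16 mm wide, runs 6.5 to 13.5 mm above the origin and has at 88 mm a black knob, 22 mm thick, top 52 mm up. At first the collar rests on the tool block. Fully home, it rests on the mouth of the bush.
- crank_tip (a point): Middle of the end of the crank's blade, 69 mm below the crank's origin. Below the collar come a round spindle, 20 mm thick, 55 mm long, and then the flat blade, 14 mm long, 19 mm wide (along the crank's x) and 5 mm thick (along y), alike both ways round. Fully home it is 9 mm inside the slot; with the blade on the hub face the collar stands 9 mm proud of the bush.
- crank_grip (a point): Middle of the crank's red square boss, 32 mm above the crank's origin: the place to hold it, on the two faces that look along the crank's y axis (24 mm apart). The boss, 24 by 24 mm, reaches from 6 to 48 mm above the crank's origin.
- block: Fixed wooden tool block, 75 mm (x) by 200 mm (y) and 80 mm high. Origin: centre of its underside, on the table. The crank stands in a through hole 26 mm wide at y = -55 mm, its arm pointing roughly to the block's -y; three glaze brushes stand in it at y = 50 to 84 mm, up to 165 mm above the table.
- mug: Bystander: green mug, 76 mm wide, 85 mm high, origin under its centre.
- cup: Bystander: unglazed cup, 70 mm wide, 75 mm high, origin under its centre.
- jar_rust: Bystander: rust red glaze jar, 64 mm wide, 85 mm high, origin under its centre.
- jar_navy: Bystander: navy glaze jar, 64 mm wide, 85 mm high, origin under its centre.
- vase: Bystander: unglazed vase, 84 mm wide, 135 mm high, origin under its centre.
- bowl: Bystander: pale blue bowl, 110 mm wide, 50 mm high, origin under its centre.
- glaze_brush: Bystander: brush lying on the table, origin under its middle.
There are look-alikes about, which are no part of the job. Leave any purple look-alike of the crank alone.

How it is judged:
On the way, in this order (a step that is already met when the one before it is completed fails the run):
1. the crank is lifted clear of the tool block (z of crank_tip in the frame of block above 0.085 m), for 0.1 s.
2. the crank's spindle is down in the bush, upright, with its tip near the hub (z of crank_tip in the frame of bush_top below -0.045 m and horizontal distance between crank_tip and bush_top below 0.006 m and angle between crank's own z axis and vertical below 0.15 rad).
At the end, for the whole second after the job is handed in: The crank stands upright in the bush (within about 3 degrees and 4 mm of its axis), its collar within 2.5 mm of the mouth of the bush (fully home, the blade in the slot), at rest and let go (z of crank in the frame of bush_top between -0.003 and 0.0025 m and horizontal distance between crank and bush_top below 0.004 m and angle between crank's own z axis and vertical below 0.06 rad and linear speed of crank below 0.02 m/s and contact force between the fingers and crank below 0.1 N); the robot touches nothing.
It fails at once if the brush is pressed down more than 6 mm, which crushes its bristles (value of joint bristles above 0.006 m).
It fails at once if the brush is turned more than 0.25 rad (14 degrees) round on the dry mesh (value of joint rotor above 0.25 rad or value of joint rotor below -0.25 rad).
It fails at once if one of the pots, jars or the brush on the bench is moved more than 20 mm (distance of any of mug, cup, jar_rust, jar_navy, vase, bowl, glaze_brush from where it was at the start of the episode above 0.02 m).
It also fails if it takes over 72 s, if anything falls off the work surface, if the arm or the gripper's body presses on something with over 40 N, if the wrist force passes 120 N, or if a joint passes its speed limit or range.

## Working session

There is one attempt and no reset: what is moved stays moved. The work goes in short steps, Python scripts to look and compute and a tool call to move; the robot and the scene stay as the last step left them, time stands still between calls to the robot, and variables do not carry over. Pictures are saved under pics/ and viewed, at most 10 in all, crops included, and the job is handed in when it is done.

Besides the shell and the picture viewer there is one more tool, called as a command line: name --argument value ..., lists and objects as JSON in quotes. move_arm: Moves the arm, as the interface text tells. Its arguments: {"type":"object","properties":{"rows":{"type":"string"},"squeeze":{"type":"number"}},"required":["rows"]}

```bash
mkdir -p pics; ls
python3 - <<'E'
from station import arm
import cv2,numpy as np
s=arm.get_state(); print({k:np.round(v,3).tolist() for k,v in s.items()})
a=[]
for n in ("scene","top"):
    p,d=arm.grab_frame(n); np.savez(f'{n}.npz',p=p,d=d); a.append(p)
    m=arm.camera_model(n); print(n,m)
cv2.imwrite('pics/a.png',cv2.resize(a[0],(800,600),interpolation=cv2.INTER_CUBIC))
cv2.imwrite('pics/b.png',cv2.resize(a[1],(800,600),interpolation=cv2.INTER_CUBIC))
print(arm.camera_model('wrist'))
E
```

```text
pics
{'t': 0.0, 'q': [1.508, 0.359, 0.011, -0.0, -1.224, -0.288], 'qd': [0.0, 0.0, -0.0, -0.001, 0.001, -0.0], 'joint_efforts': [0.001, -58.271, 29.307, 6.998, 0.007, -0.0], 'eef_pos': [0.232, 0.633, 0.2], 'ee_rot': [3.14, -0.0, -0.351], 'force': [0.887, 0.916, 0.163], 'moment': [0.012, 0.009, -0.019], 'gripper_force': 0.0, 'width': 0.087}
scene {'mtx': array([[480.44191751,   0.        , 253.80902054],
       [  0.        , 480.44191751, 192.90214316],
       [  0.        ,   0.        ,   1.        ]]), 'camera_from_world': array([[ 0.2169349 ,  0.97618338,  0.00229253, -0.12239152],
       [ 0.81449352, -0.17970745, -0.55163895, -0.38439684],
       [-0.53808879,  0.12153699, -0.83407986,  1.95455586],
       [ 0.        ,  0.        ,  0.        ,  1.        ]])}
top {'mtx': array([[360.28724943,   0.        , 247.96248913],
       [  0.        , 360.28724943, 191.79360111],
       [  0.        ,   0.        ,   1.        ]]), 'camera_from_world': array([[-1.70601152e-02, -9.99854369e-01,  4.39101927e-04,
         5.75295463e-03],
       [-9.95003428e-01,  1.69341341e-02, -9.83941689e-02,
         5.52936469e-01],
       [ 9.83724038e-02, -2.11552377e-03, -9.95147424e-01,
         1.34793467e+00],
       [ 0.00000000e+00,  0.00000000e+00,  0.00000000e+00,
         1.00000000e+00]])}
{'mtx': array([[297.31863964,   0.        , 252.71591753],
       [  0.        , 297.31863964, 187.03185536],
       [  0.        ,   0.        ,   1.        ]]), 'mount': array([[ 1.15553640e-03, -9.63220412e-01, -2.68710072e-01,
         7.40446044e-02],
       [ 9.99998723e-01,  8.16313309e-04,  1.37414007e-03,
        -1.32509374e-04],
       [-1.10424816e-03, -2.68711317e-01,  9.63220125e-01,
        -1.83547022e-01],
       [ 0.00000000e+00,  0.00000000e+00,  0.00000000e+00,
         1.00000000e+00]])}
```

View pics/a.png

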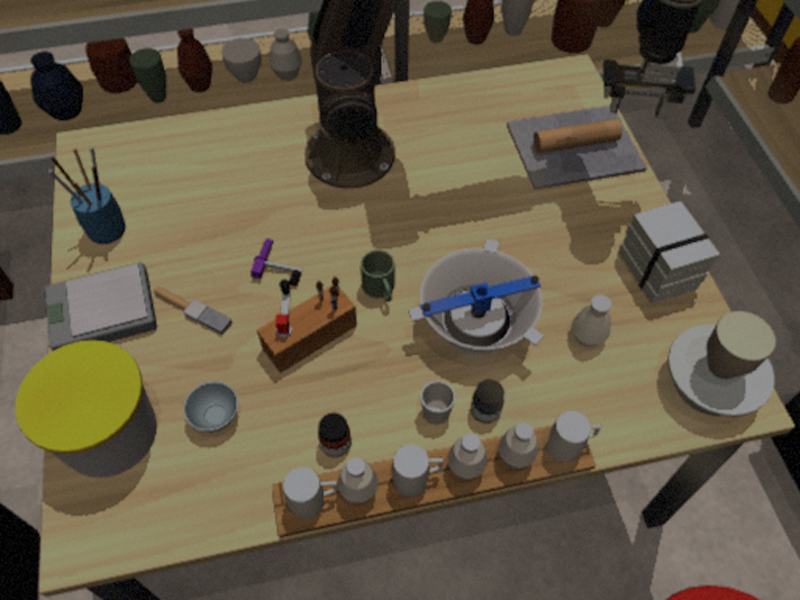

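View pics/b.png

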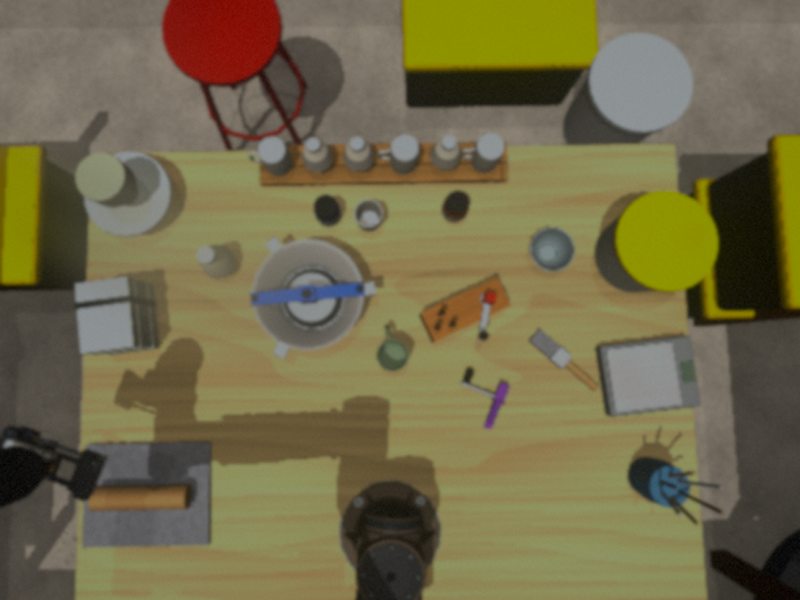

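Two pictures: the red-bossed crank stands in the tool block (scene 283,323; top 490,297), its black knob at top (484,335). The purple look-alike lies on the table (scene 265,258; top 497,400). The red, upright one in the block fits. The bush is at top (308,293). Next I measure both and make one crop.

```bash
cat > h.py <<'E'
import numpy as np,cv2
from station import arm
def world(n,d,uv):
    m=arm.camera_model(n);K=m['mtx'];T=np.linalg.inv(m['camera_from_world'])
    uv=np.atleast_2d(uv).astype(float);z=d[uv[:,1].astype(int),uv[:,0].astype(int)]
    c=np.c_[(uv[:,0]-K[0,2])/K[0,0]*z,(uv[:,1]-K[1,2])/K[1,1]*z,z]
    return c@T[:3,:3].T+T[:3,3]
E
python3 - <<'E'
from h import *
for n in("top","scene"):
    f=np.load(n+'.npz');p,d=f['p'],f['d']
    h=cv2.cvtColor(p,cv2.COLOR_BGR2HSV);H,S,V=cv2.split(h)
    def pts(mask):
        v,u=np.nonzero(mask&(d>0));w=world(n,d,np.c_[u,v]);return w
    red=((H<6)|(H>174))&(S>180)&(V>90); w=pts(red); w=w[(w[:,2]>.08)&(w[:,2]<.15)&(w[:,0]<.9)]
    print(n,'red',len(w),np.median(w,0),w.min(0),w.max(0)); t=w[w[:,2]>.121]; print(' top',len(t),t.mean(0) if len(t) else 0)
    bl=(H>105)&(H<125)&(S>150); w=pts(bl); w=w[(w[:,1]>0)&(w[:,2]>.09)&(w[:,2]<.14)]
    print(' bridge',len(w),w.mean(0),w.min(0),w.max(0))
    q=w[:,:2]-w[:,:2].mean(0);e=np.linalg.eigh(q.T@q)[1][:,1];print(' dir',np.degrees(np.arctan2(*e[::-1])),'mid',w[:,:2].mean(0)+e*((q@e).max()+(q@e).min())/2)
    t=w[w[:,2]>.115];print(' bushtop',len(t),t.mean(0), (t.min(0)+t.max(0))/2)
    # knob: black pts z ~ .132 near crank
    a=pts((V<60));a=a[(a[:,2]>.115)&(a[:,2]<.145)&(a[:,1]<-.12)&(a[:,1]>-.35)]
    print(' knob?',len(a),a.mean(0) if len(a) else 0)
p=np.load('top.npz')['p'];q=np.load('scene.npz')['p']
A=cv2.resize(p[150:290,260:350],(386,600),interpolation=3);B=cv2.resize(q[145:245,145:240],(400,421),interpolation=3)
c=np.zeros((600,800,3),np.uint8);c[:,:386]=A;c[:421,400:]=B;cv2.imwrite('pics/c.png',c)
E
```

```text
top red 25 [ 0.54557283 -0.23448418  0.12645679] [ 0.53487544 -0.24118062  0.12209824] [ 0.55314485 -0.22667216  0.131687  ]
 top 25 [ 0.54486558 -0.23426015  0.12676642]
 bridge 82 [0.57020292 0.09879002 0.10703836] [0.56044089 0.07122753 0.10131712] [0.58193746 0.13290995 0.11219946]
 dir 94.58527301604934 mid [0.56993641 0.10211316]<stdin>:12: RuntimeWarning: Mean of empty slice.
  ret = um.true_divide(
Traceback (most recent call last):
ValueError: zero-size array to reduction operation minimum which has no identity
```

Run:
```python
from h import *
f=np.load('top.npz');p,d=f['p'],f['d']
h=cv2.cvtColor(p,cv2.COLOR_BGR2HSV);H,S,V=cv2.split(h)
v,u=np.nonzero((H>100)&(H<130)&(S>110)&(d>0));w=world('top',d,np.c_[u,v]);k=(abs(w[:,1]-.1)<.2)&(w[:,2]>.08);w=w[k]
q=w[:,:2]-w[:,:2].mean(0);e=np.linalg.eigh(q.T@q)[1][:,1];print('bridge',len(w),np.median(w,0),np.degrees(np.arctan2(*e[::-1])),'mid',w[:,:2].mean(0)+e*((q@e).max()+(q@e).min())/2,np.ptp(q@e))
t=w[w[:,2]>.115];print('bushtop',len(t),t.mean(0) if len(t) else 0)
v,u=np.mgrid[180:225,295:325];v=v.ravel();u=u.ravel();w=world('top',d,np.c_[u,v]);
k=(w[:,2]>.115)&(V[v,u]<70);print('knob',w[k].mean(0),k.sum())
b=(w[:,2]>.07)&(w[:,2]<.087);print('blocktop',np.median(w[b],0))
q=np.load('scene.npz')['p']
A=cv2.resize(p[150:290,260:350],(386,600),interpolation=3);B=cv2.resize(q[145:245,145:240],(400,421),interpolation=3)
c=np.zeros((600,800,3),np.uint8);c[:,:386]=A;c[:421,400:]=B;cv2.imwrite('pics/c.png',c)
```

```text
bridge 381 [0.56315237 0.15485902 0.10727426] 94.5380509368477 mid [0.56317264 0.17429604] 0.23425881215310632
bushtop 39 [0.56198939 0.16891348 0.11979792]
knob [ 0.45974041 -0.21566778  0.13081657] 16
blocktop [ 0.53985347 -0.21548563  0.07948623]
```

View pics/c.png

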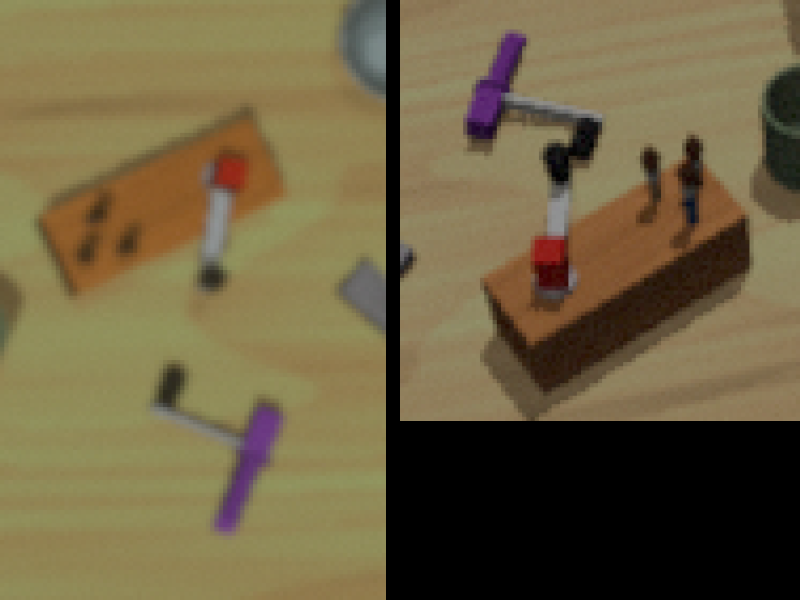

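Crop: the red boss sits at (230,172) left / (550,262) right, standing in the block with its arm towards the robot. The purple one lies free on the table, so I leave it alone. Crank is at about (0.545,-0.234) with arm direction ~168°, and the bush at about (0.562,0.169). I'll write a move helper and set out.

```bash
cat >> h.py <<'E'
def go(xyz,yaw,start=None,step=.05):
    """print tool-axis shift needed (tool-down) from pose to xyz, yaw in deg; yaw done first"""
    s=arm.get_state();p,r=(s['eef_pos'],s['ee_rot']) if start is None else start
    y0=np.degrees(r[2]);dy=(yaw-y0+180)%360-180
    a=np.radians(y0+dy);D=np.array(xyz)-p
    l=np.array([np.cos(a)*D[0]+np.sin(a)*D[1],np.sin(a)*D[0]-np.cos(a)*D[1],-D[2]])
    n=max(1,int(np.ceil(abs(l).max()/step)))
    print('t%.2f'%s['t'],'pose',np.round(p,4),np.round(np.degrees(r),2),'turn z',round(-dy,2),'shift',np.round(l,4),'rows',n,'each',np.round(l/n,4))
E
python3 - <<'E'
from h import *
from h import go
go([.5,.3,.25],-12)
go([.545,-.234,.25],-12,((.5,.3,.25),np.radians([180,0,-12])))
E
```

```text
t0.10 pose [0.2318 0.6335 0.1996] [ 1.7991e+02 -1.0000e-02 -2.0100e+01] turn z -8.1 shift [ 0.3317  0.2704 -0.0504] rows 7 each [ 0.0474  0.0386 -0.0072]
t0.10 pose [0.5  0.3  0.25] [180.   0. -12.] turn z -0.0 shift [ 0.155  0.513 -0.   ] rows 11 each [ 0.0141  0.0466 -0.    ]
```

move_arm --rows "0 0 -8.1 0 0 -0.02 0.0876; 0 0 0 0.047 0.038 -0.005 0.0876; 0 0 0 0.047 0.038 -0.005 0.0876; 0 0 0 0.047 0.038 -0.005 0.0876; 0 0 0 0.047 0.038 -0.005 0.0876; 0 0 0 0.047 0.038 -0.005 0.0876; 0 0 0 0.047 0.038 -0.005 0.0876; 0 0 0 0.047 0.038 0 0.0876"

```text
t: 1.1
eef_pos: [0.4994, 0.3037, 0.2508]
ee_rot: [-3.141, -0.0, -0.209]
force: [1.1, 0.9, 0.1]
width: 0.0877
gripper_force: 0.0
```

move_arm --rows "0 0 0 0.014 0.046 0 0.0876; 0 0 0 0.014 0.046 0 0.0876; 0 0 0 0.014 0.046 0 0.0876; 0 0 0 0.014 0.046 0 0.0876; 0 0 0 0.014 0.046 0 0.0876; 0 0 0 0.014 0.046 0 0.0876; 0 0 0 0.014 0.046 0 0.0876; 0 0 0 0.014 0.046 0 0.0876"

```text
t: 2.1
eef_pos: [0.5312, -0.0795, 0.2503]
ee_rot: [-3.142, 0.0, -0.209]
force: [0.3, 0.2, -0.3]
width: 0.0878
gripper_force: 0.0
```

```bash
python3 -c "
from h import *
go([.545,-.234,.25],-12)"
```

```text
t2.10 pose [ 0.5312 -0.0795  0.2503] [-1.800e+02  2.000e-02 -1.199e+01] turn z 0.01 shift [0.0456 0.1483 0.0003] rows 3 each [0.0152 0.0494 0.0001]
```

move_arm --rows "0 0 0 0.015 0.049 0 0.0876; 0 0 0 0.015 0.049 0 0.0876; 0 0 0 0.015 0.049 0 0.0876; 0 0 0 0 0 0 0.0876; 0 0 0 0 0 0 0.0876"

```text
t: 2.72
eef_pos: [0.5446, -0.2312, 0.2499]
ee_rot: [-3.141, 0.001, -0.21]
force: [0.1, 0.1, 0.3]
width: 0.0875
gripper_force: 0.0
```

```bash
cat >> h.py <<'E'
def wrist():
    """returns picture, depth, per-pixel world coords"""
    from scipy.spatial.transform import Rotation as R
    s=arm.get_state();p,d=arm.grab_frame('wrist');m=arm.camera_model('wrist');K,M=m['mtx'],m['mount']
    v,u=np.mgrid[0:384,0:512];x=(u-K[0,2])/K[0,0];y=(v-K[1,2])/K[1,1];r=np.hypot(x,y)+1e-9
    k=np.tan(r)/r; c=np.stack([x*k*d,y*k*d,d],-1)
    t=c@M[:3,:3].T+M[:3,3]; w=t@R.from_euler('xyz',s['ee_rot']).as_matrix().T+s['eef_pos']
    return p,d,w
E
python3 - <<'E'
from h import *
go([.545,-.234,.25],-12)
p,d,w=wrist();np.savez('w1.npz',p=p,d=d,w=w)
cv2.imwrite('pics/w1.png',p)
H,S,V=cv2.split(cv2.cvtColor(p,cv2.COLOR_BGR2HSV))
k=((H<6)|(H>174))&(S>150)&(V>60)&(d>0)&(w[...,2]>.09)
t=w[k];print(len(t),t.min(0),t.max(0));z=t[:,2];t=t[z>.122]
print(t.mean(0),cv2.minAreaRect(t[:,:2].astype(np.float32)*1000))
k=(V<60)&(d>0)&(w[...,2]>.122)&(w[...,2]<.14)&(abs(w[...,0]-.46)<.04)&(abs(w[...,1]+.216)<.04)
print('knob',k.sum(),w[k].mean(0))
E
```

```text
t2.73 pose [ 0.5446 -0.2312  0.2499] [-1.7999e+02  6.0000e-02 -1.2060e+01] turn z -0.06 shift [ 0.001   0.0026 -0.0001] rows 1 each [ 0.001   0.0026 -0.0001]
520 [ 0.53587898 -0.25192115  0.09107437] [ 0.56146842 -0.22574598  0.12937343]
[ 0.54901613 -0.2389425   0.12724042] ((548.5173950195312, -238.91563415527344), (22.386899948120117, 22.864038467407227), 77.7956771850586)
knob 142 [ 0.46801293 -0.22233754  0.12805824]
```

View pics/w1.png

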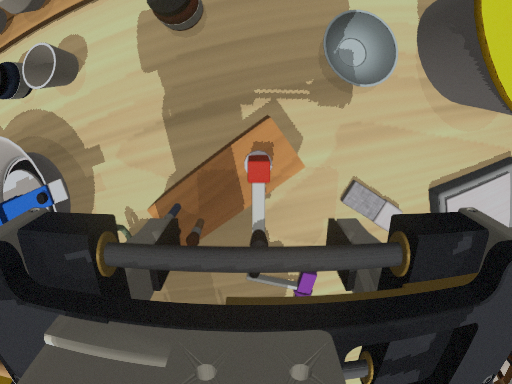

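The wrist view shows the red boss at (259,167), with its arm straight down to the knob at (258,240). The crank is at (0.5487,-0.239) and yaw -12.2° is right. I'll align and descend.

```bash
python3 -c "
from h import *
go([.5487,-.239,.103],-12.2)"
```

```text
t2.77 pose [ 0.5447 -0.2307  0.2502] [-1.7999e+02  3.0000e-02 -1.2000e+01] turn z 0.2 shift [0.0056 0.0073 0.1472] rows 3 each [0.0019 0.0024 0.0491]
```

move_arm --rows "0 0 0.2 0.0056 0.0073 0 0.0876; 0 0 0 0 0 0.04 0.07; 0 0 0 0 0 0.04 0.06; 0 0 0 0 0 0.04 0.06; 0 0 0 0 0 0.027 0.06; 0 0 0 0 0 0 0.06; 0 0 0 0 0 0 0.06"

```text
t: 3.65
eef_pos: [0.5501, -0.2394, 0.1048]
ee_rot: [3.141, -0.002, -0.212]
force: [0.0, 1.2, 0.7]
width: 0.0605
gripper_force: 0.0
```

Run:
```python
from h import *
go([.5487,-.239,.103],-12.2)
p,d,w=wrist();cv2.imwrite('pics/w2.png',p[150:384,130:390])
H,S,V=cv2.split(cv2.cvtColor(p,cv2.COLOR_BGR2HSV))
k=((H<6)|(H>174))&(S>150)&(V>60)&(d>0)&(w[...,2]>.09)
t=w[k];t=t[t[:,2]>.122]
print(len(t),t.mean(0),cv2.minAreaRect(t[:,:2].astype(np.float32)*1000))
```

```text
t3.65 pose [ 0.5501 -0.2394  0.1048] [ 1.7998e+02 -1.0000e-01 -1.2140e+01] turn z 0.06 shift [-0.0014 -0.0001  0.0018] rows 1 each [-0.0014 -0.0001  0.0018]
1219 [ 0.55197154 -0.2396259   0.12687916] ((550.8864135742188, -239.2981414794922), (23.342329025268555, 19.634199142456055), 78.94763946533203)
```

move_arm --rows "0 0 0 0.001 0 0.001 0.015; 0 0 0 0 0 0 0.015; 0 0 0 0 0 0 0.015; 0 0 0 0 0 0 0.015; 0 0 0 0 0 0 0.015; 0 0 0 0 0 0 0.015" --squeeze 25

```text
t: 4.45
eef_pos: [0.5499, -0.2396, 0.1024]
ee_rot: [-3.142, 0.0, -0.213]
force: [0.0, -0.5, 0.5]
width: 0.0156
gripper_force: 0.0
```

Run:
```python
from h import *
s=arm.get_state();print(s['width'],s['force'],s['moment'],s['gripper_force'],s['eef_pos'],np.degrees(s['ee_rot']))
```

```text
0.01560717191206559 [ 0.00206676 -0.5170642   0.46912371] [ 0.01669953 -0.00129701  0.02074635] 0.0 [ 0.54990121 -0.23962687  0.10244095] [-1.79999534e+02  3.62923946e-03 -1.22005984e+01]
```

Run:
```python
from h import *
p,d,w=wrist();a=cv2.resize(p[130:330,130:390],(520,400))
q,_=arm.grab_frame('scene');b=cv2.resize(q[150:250,130:240],(280,255),interpolation=3)
c=np.zeros((400,800,3),np.uint8);c[:,:520]=a;c[:255,520:]=b;cv2.imwrite('pics/w3.png',c)
```

```text
(no output)
```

View pics/w3.png

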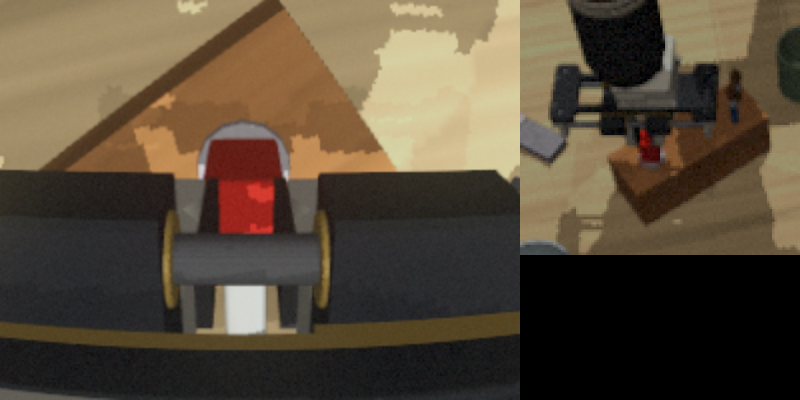

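The pads surround the boss (245,205), but the reading of 15.6 mm with no grip force doesn't match a 24 mm boss. I'll close fully and see.

move_arm --rows "0 0 0 0 0 0 0; 0 0 0 0 0 0 0; 0 0 0 0 0 0 0; 0 0 0 0 0 0 0" --squeeze 25

```text
t: 5.05
eef_pos: [0.5499, -0.2396, 0.1025]
ee_rot: [-3.142, -0.0, -0.213]
force: [0.1, 0.2, 0.5]
width: 0.0007
gripper_force: 0.0
```

Run:
```python
from h import *
s=arm.get_state();print(s['width'],s['gripper_force'],s['force'])
p,d,w=wrist();H,S,V=cv2.split(cv2.cvtColor(p,cv2.COLOR_BGR2HSV))
k=((H<6)|(H>174))&(S>150)&(V>60)&(d>0);t=w[k];print(len(t),t.min(0),t.max(0))
# depth profile across a row through boss top in tool-y, at rows
from scipy.spatial.transform import Rotation as R
T=(w-s['eef_pos'])@R.from_euler('xyz',s['ee_rot']).as_matrix()
for r in (205,215,225,235):
    print(r,[(u,*np.round(1000*T[r,u]).astype(int)) for u in range(222,290,5)])
```

```text
0.0006911856216036267 0.0 [0.10366667 0.23628833 0.52951413]
688 [ 0.54408767 -0.25336371  0.08772729] [ 0.5905453  -0.23023062  0.19979409]
205 [(222, np.int64(2), np.int64(-22), np.int64(24)), (227, np.int64(2), np.int64(-19), np.int64(24)), (232, np.int64(5), np.int64(-14), np.int64(17)), (237, np.int64(10), np.int64(-10), np.int64(1)), (242, np.int64(10), np.int64(-7), np.int64(3)), (247, np.int64(10), np.int64(-3), np.int64(3)), (252, np.int64(10), np.int64(0), np.int64(2)), (257, np.int64(10), np.int64(3), np.int64(3)), (262, np.int64(10), np.int64(7), np.int64(2)), (267, np.int64(11), np.int64(10), np.int64(0)), (272, np.int64(5), np.int64(14), np.int64(17)), (277, np.int64(2), np.int64(18), np.int64(24)), (282, np.int64(2), np.int64(22), np.int64(24)), (287, np.int64(2), np.int64(26), np.int64(24))]
215 [(222, np.int64(-5), np.int64(-23), np.int64(23)), (227, np.int64(-6), np.int64(-19), np.int64(24)), (232, np.int64(10), np.int64(-12), np.int64(-16)), (237, np.int64(10), np.int64(-9), np.int64(-16)), (242, np.int64(10), np.int64(-6), np.int64(-16)), (247, np.int64(10), np.in
[... 1125 characters left out ...]
 [(222, np.int64(40), np.int64(-8), np.int64(-111)), (227, np.int64(40), np.int64(-7), np.int64(-110)), (232, np.int64(40), np.int64(-5), np.int64(-110)), (237, np.int64(40), np.int64(-4), np.int64(-109)), (242, np.int64(10), np.int64(-5), np.int64(-46)), (247, np.int64(11), np.int64(-3), np.int64(-48)), (252, np.int64(1), np.int64(0), np.int64(-26)), (257, np.int64(11), np.int64(2), np.int64(-48)), (262, np.int64(9), np.int64(5), np.int64(-44)), (267, np.int64(39), np.int64(4), np.int64(-108)), (272, np.int64(40), np.int64(5), np.int64(-111)), (277, np.int64(40), np.int64(7), np.int64(-110)), (282, np.int64(40), np.int64(8), np.int64(-110)), (287, np.int64(40), np.int64(9), np.int64(-111))]
```

Run:
```python
from h import *
print(arm.finger_overhang,[x for x in dir(arm) if x[0]!='_'])
```

```text
0.008 ['Unreachable', 'camera_model', 'finger_overhang', 'get_state', 'grab_frame', 'job_done']
```

move_arm --rows "0 0 0 0 0 0 0.06; 0 0 0 0 0 0 0.06; 0 0 0 0 0 0 0.06; 0 0 0 0 0 0 0.06; 0 0 0 0 0 -0.04 0.06; 0 0 0 0 0 -0.03 0.03; 0 0 0 0 0 0 0.03; 0 0 0 0 0 0 0.03"

```text
t: 6.1
eef_pos: [0.5495, -0.2394, 0.172]
ee_rot: [-3.141, 0.0, -0.213]
force: [-0.9, -0.4, -0.3]
width: 0.0308
gripper_force: 0.0
```

Run:
```python
from h import *
from scipy.spatial.transform import Rotation as R
s=arm.get_state();print(s['width'],s['eef_pos'])
p,d,w=wrist();np.savez('w4.npz',p=p,d=d,w=w)
T=(w-s['eef_pos'])@R.from_euler('xyz',s['ee_rot']).as_matrix()
k=(abs(T[...,0])<16)&(abs(T[...,1])<.04)&(abs(T[...,1])>.012)&(T[...,2]>-.08)&(T[...,2]<.02)&(abs(T[...,0])<.02)
t=T[k];print(len(t),np.percentile(t,[1,50,99],axis=0))
print(np.histogram(t[:,2],bins=np.arange(-.08,.025,.005)))
H,S,V=cv2.split(cv2.cvtColor(p,cv2.COLOR_BGR2HSV))
k=((H<6)|(H>174))&(S>150)&(V>60)&(d>0)&(w[...,2]<.14);t=w[k];t=t[t[:,2]>.122]
print(len(t),t.mean(0),t.min(0),t.max(0),cv2.minAreaRect(t[:,:2].astype(np.float32)*1000))
c=np.zeros((500,800,3),np.uint8);c[:,:650]=cv2.resize(p[120:320,130:390],(650,500));cv2.imwrite('pics/w4.png',c)
```

```text
0.030837605120599496 [ 0.54954239 -0.23939365  0.17201243]
2307 [[-0.00764524 -0.02971971 -0.07899158]
 [ 0.01137172 -0.01492328 -0.04909794]
 [ 0.01329827  0.03021519 -0.02587216]]
(array([ 96, 434,  46, 128, 220, 182, 307, 300, 259, 235,  94,   6,   0,
         0,   0,   0,   0,   0,   0,   0]), array([-8.0000000e-02, -7.5000000e-02, -7.0000000e-02, -6.5000000e-02,
       -6.0000000e-02, -5.5000000e-02, -5.0000000e-02, -4.5000000e-02,
       -4.0000000e-02, -3.5000000e-02, -3.0000000e-02, -2.5000000e-02,
       -2.0000000e-02, -1.5000000e-02, -1.0000000e-02, -5.0000000e-03,
        6.9388939e-17,  5.0000000e-03,  1.0000000e-02,  1.5000000e-02,
        2.0000000e-02]))
795 [ 0.5492498  -0.23911609  0.12707469] [ 0.53539118 -0.25198483  0.12217491] [ 0.56157066 -0.22571577  0.12941131] ((548.614013671875, -238.9906005859375), (23.011621475219727, 22.849498748779297), 78.25760650634766)
```

View pics/w4.png

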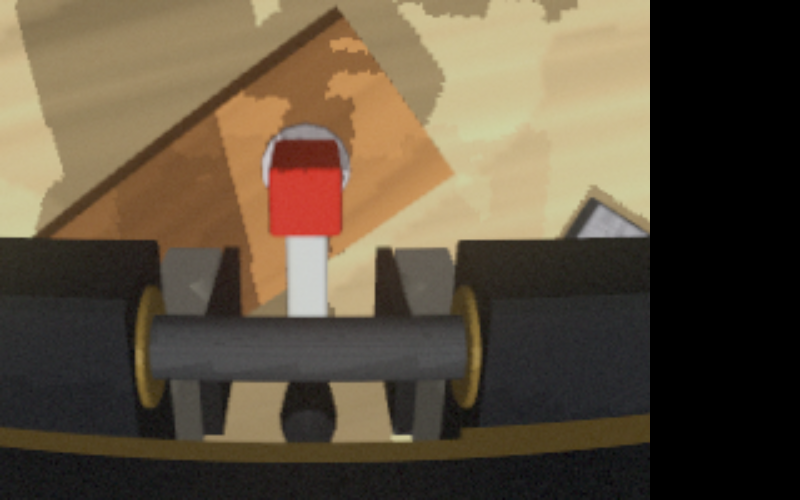

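The picture shows the crank untouched: boss at (305,200), fingertips at (205,250) and (425,250), well above it. The depth puts the fingertips about 26 mm behind the reported TCP rather than 8 mm ahead. I'll check whether the whole gripper is shifted or just the fingers.

Run:
```python
from h import *
from scipy.spatial.transform import Rotation as R
s=arm.get_state();f=np.load('w4.npz');w=f['w']
T=(w-s['eef_pos'])@R.from_euler('xyz',s['ee_rot']).as_matrix()
for u in (140,154,175,188,192,207,215,220,222,282,290,305,330,360):
    print(u,[tuple(np.round(1000*T[r,u]).astype(int).tolist()) for r in (217,220,225,230,240,250)])
```

```text
140 [(40, -36, -99), (41, -35, -102), (41, -34, -106), (40, -33, -108), (40, -30, -115), (37, -31, -115)]
154 [(40, -31, -99), (41, -30, -102), (41, -29, -106), (40, -28, -108), (40, -26, -115), (37, -26, -116)]
175 [(40, -24, -98), (40, -24, -100), (40, -23, -105), (40, -22, -108), (41, -20, -115), (38, -20, -116)]
188 [(40, -21, -97), (41, -20, -101), (40, -19, -104), (39, -19, -104), (37, -19, -107), (34, -19, -109)]
192 [(40, -19, -96), (39, -19, -97), (37, -19, -97), (37, -19, -99), (35, -18, -103), (33, -18, -106)]
207 [(-34, -45, 92), (13, -25, -33), (13, -24, -39), (13, -23, -47), (13, -22, -57), (33, -13, -107)]
215 [(-34, -37, 92), (13, -20, -34), (13, -20, -39), (13, -19, -45), (11, -18, -54), (34, -11, -107)]
220 [(-34, -32, 93), (12, -18, -29), (12, -17, -36), (11, -17, -42), (11, -16, -54), (33, -9, -106)]
222 [(-34, -30, 93), (12, -17, -30), (12, -16, -36), (12, -16, -43), (10, -15, -50), (33, -9, -106)]
282 [(-65, 38, 172), (12, 17, -29), (11, 16, -36), (9, 16, -38), (4, 16, -39), (34, 9, -107)]
290 [(-65, 49, 172), (13, 21, -33), (13, 20, -40), (12, 20, -43), (11, 18, -54), (33, 11, -107)]
305 [(-65, 68, 171), (13, 29, -32), (13, 28, -39), (13, 27, -46), (13, 25, -58), (34, 15, -108)]
330 [(40, 25, -98), (40, 24, -101), (40, 23, -104), (40, 22, -108), (40, 21, -115), (37, 21, -115)]
360 [(40, 35, -99), (40, 34, -101), (40, 33, -104), (40, 31, -109), (40, 29, -115), (38, 29, -116)]
```

The whole gripper sits about 36 mm further back than the stated TCP. The body edge is at -97 mm rather than -58, and the tips at -28 rather than +8. I'll trust what I see and grasp with the reported TCP z at about 0.067.

move_arm --rows "0 0 0 -0.0005 0 0 0.06; 0 0 0 0 0 0 0.06; 0 0 0 0 0 0.04 0.06; 0 0 0 0 0 0.04 0.06; 0 0 0 0 0 0.015 0.06; 0 0 0 0 0 0.008 0.06; 0 0 0 0 0 0 0.06; 0 0 0 0 0 0 0.06"

```text
t: 7.15
eef_pos: [0.5504, -0.2397, 0.0708]
ee_rot: [3.142, -0.002, -0.213]
force: [0.2, 0.1, 0.4]
width: 0.0603
gripper_force: 0.0
```

move_arm --rows "0 0 0 0 0 0 0.01; 0 0 0 0 0 0 0.01; 0 0 0 0 0 0 0.01; 0 0 0 0 0 0 0.01; 0 0 0 0 0 0 0.01; 0 0 0 0 0 0 0.01" --squeeze 25

```text
t: 7.9
eef_pos: [0.5496, -0.2395, 0.0695]
ee_rot: [-3.142, -0.0, -0.213]
force: [0.1, 1.1, 0.6]
width: 0.0238
gripper_force: 25.0
```

Gripped at 23.8 mm and 25 N. The collar is at reported TCP z + 0.0105. Lifting now.

move_arm --rows "0 0 0 0 0 -0.01 0.01; 0 0 0 0 0 -0.03 0.01; 0 0 0 0 0 -0.04 0.01; 0 0 0 0 0 -0.04 0.01; 0 0 0 0 0 -0.03 0.01; 0 0 0 0 0 0 0.01; 0 0 0 0 0 0 0.01"

```text
t: 8.78
eef_pos: [0.5485, -0.2392, 0.2183]
ee_rot: [-3.141, 0.002, -0.213]
force: [-0.3, 0.2, -3.5]
width: 0.0241
gripper_force: 25.0
```

Run:
```python
from h import *
s=arm.get_state();print(s['force'],s['moment'],s['width'])
go([.562,.169,.225],-12)
```

```text
[-0.30385115  0.24963221 -3.54799787] [ 0.02726864  0.03703657 -0.01458205] 0.024142097328653717
t8.78 pose [ 0.5485 -0.2392  0.2183] [-1.7997e+02  1.0000e-01 -1.2220e+01] turn z -0.22 shift [-0.0717 -0.402  -0.0067] rows 9 each [-0.008  -0.0447 -0.0007]
```

move_arm --rows "0 0 0 0 0 -0.012 0.01; 0 0 0 -0.008 -0.045 0 0.01; 0 0 0 -0.008 -0.045 0 0.01; 0 0 0 -0.008 -0.045 0 0.01; 0 0 0 -0.008 -0.045 0 0.01; 0 0 0 -0.008 -0.045 0 0.01; 0 0 0 -0.008 -0.045 0 0.01; 0 0 0 -0.008 -0.045 0 0.01"

```text
t: 9.78
eef_pos: [0.561, 0.0816, 0.2314]
ee_rot: [3.141, 0.001, -0.213]
force: [0.8, 0.1, -3.3]
width: 0.0237
gripper_force: 25.0
```

move_arm --rows "0 0 0 -0.008 -0.04 0 0.01; 0 0 0 -0.005 -0.02 0 0.01; 0 0 0 0 0 0 0.01; 0 0 0 0 0 0 0.01"

```text
t: 10.28
eef_pos: [0.5611, 0.1409, 0.2313]
ee_rot: [3.141, 0.001, -0.213]
force: [-0.4, -0.5, -3.7]
width: 0.0238
gripper_force: 25.0
```

Run:
```python
from h import *
go([.562,.169,.23],-12)
p,d,w=wrist();q,e=arm.grab_frame('top');np.savez('w5.npz',p=p,d=d,w=w,q=q,e=e)
H,S,V=cv2.split(cv2.cvtColor(p,cv2.COLOR_BGR2HSV))
bl=(H>100)&(H<130)&(S>110)&(d>0)
k=bl&(abs(w[...,2]-.107)<.006)
t=w[k][:,:2];t=t[(abs(t[:,1]-.17)<.16)];c=t.mean(0);g=t-c;ev=np.linalg.eigh(g.T@g)[1][:,1];a=g@ev
print('bridge',len(t),c,np.degrees(np.arctan2(*ev[::-1])),'mid',c+ev*(a.max()+a.min())/2,np.ptp(a))
k=bl&(abs(w[...,2]-.12)<.004)&(abs(w[...,1]-.17)<.04);t=w[k];print('bush',len(t),t.mean(0),cv2.minAreaRect(t[:,:2].astype(np.float32)*1000))
cv2.imwrite('pics/w5.png',cv2.resize(p[60:300,100:400],(750,600)))
```

```text
t10.28 pose [0.5611 0.1409 0.2313] [ 1.7996e+02  3.0000e-02 -1.2210e+01] turn z -0.21 shift [-0.0049 -0.0277  0.0013] rows 1 each [-0.0049 -0.0277  0.0013]
bridge 4805 [0.56753493 0.16916747] 94.16333928895965 mid [0.56674684 0.1799941 ] 0.2594373765530057
bush 804 [0.5666105  0.1802308  0.11889315] ((566.0234375, 180.38998413085938), (35.26317596435547, 35.932979583740234), 4.476928234100342)
```

View pics/w5.png

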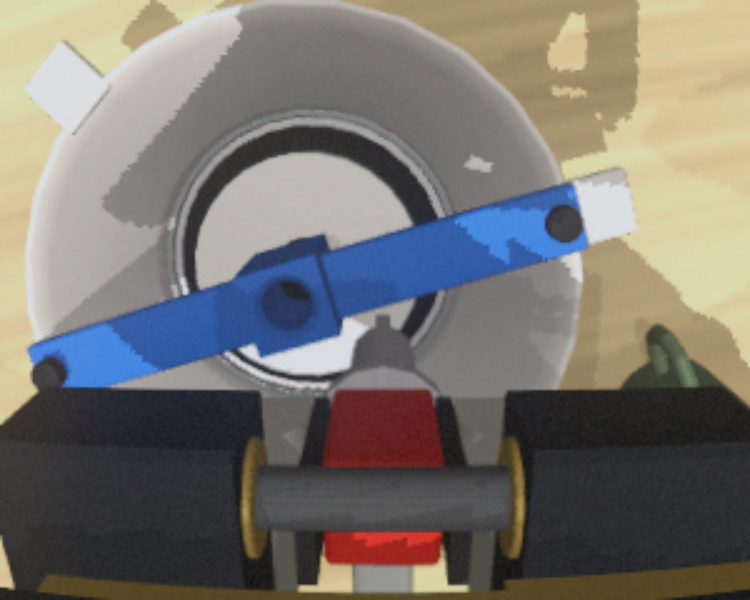

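The picture shows the bush mouth at (287,303) in the crop and the blade tip at (382,325), hanging straight. Bush is at (0.5662,0.1803). The crank axis is about TCP+(-0.001,+0.0005), so I aim the TCP at (0.5672,0.1798).

Run:
```python
from h import *
from scipy.spatial.transform import Rotation as R
go([.5672,.1798,.1945],-12.2)
s=arm.get_state();w=np.load('w5.npz')['w'];d=np.load('w5.npz')['d']
T=(w-[.5611,.1409,.2313])@R.from_euler('xyz',s['ee_rot']).as_matrix()
k=(np.hypot(T[...,0],T[...,1])<.03)&(T[...,2]>-.02)&(T[...,2]<.07)
for a in np.arange(-.02,.07,.01):
    m=k&(T[...,2]>a)&(T[...,2]<a+.01);t=T[m]
    if len(t)>3: print(round(a,3),len(t),'x',np.round(t[:,0].min(),4),np.round(t[:,0].max(),4),'y',np.round(t[:,1].min(),4),np.round(t[:,1].max(),4))
```

```text
t10.38 pose [0.5612 0.1406 0.2315] [ 1.7998e+02  1.0000e-02 -1.2260e+01] turn z -0.06 shift [-0.0024 -0.0396  0.037 ] rows 1 each [-0.0024 -0.0396  0.037 ]
-0.02 427 x 0.0062 0.0152 y -0.0144 0.0149
0.01 80 x 0.004 0.0082 y -0.0073 0.0078
0.02 99 x 0.0012 0.0083 y -0.009 0.0096
0.03 86 x -0.001 0.0083 y -0.0095 0.01
0.04 47 x -0.0019 0.0081 y -0.0096 0.0102
0.05 18 x 0.0072 0.0077 y -0.0018 0.0024
```

move_arm --rows "0 0 0 -0.001 -0.02 0 0.01; 0 0 0 -0.001 -0.0197 0 0.01; 0 0 0 0 0 0.02 0.01; 0 0 0 0 0 0.015 0.01; 0 0 0 0 0 0 0.01; 0 0 0 0 0 0 0.01"

```text
t: 11.12
eef_pos: [0.5681, 0.181, 0.197]
ee_rot: [-3.141, -0.001, -0.213]
force: [-0.1, -0.2, -3.1]
width: 0.0237
gripper_force: 25.0
```

Run:
```python
from h import *
go([.5676,.1800,.1695],-12.2)
s=arm.get_state();print(s['force'],s['moment'])
p,d,w=wrist()
H,S,V=cv2.split(cv2.cvtColor(p,cv2.COLOR_BGR2HSV))
bl=(H>100)&(H<130)&(S>110)&(d>0)&(abs(w[...,2]-.12)<.004)&(abs(w[...,1]-.18)<.03)&(abs(w[...,0]-.566)<.03)
t=w[bl];print('bush',len(t),t.mean(0),t.min(0),t.max(0),cv2.minAreaRect(t[:,:2].astype(np.float32)*1000))
cv2.imwrite('pics/w6.png',cv2.resize(p[120:240,190:320],(650,600),interpolation=3))
```

```text
t11.12 pose [0.5681 0.181  0.197 ] [-1.7999e+02 -4.0000e-02 -1.2190e+01] turn z 0.01 shift [-0.0003  0.001   0.0275] rows 1 each [-0.0003  0.001   0.0275]
[-0.06324431 -0.17603295 -3.07121188] [-0.03463148 -0.07312815  0.05106218]
bush 779 [0.5711426  0.17887276 0.11905747] [0.54915205 0.16125737 0.11600702] [0.58466764 0.19970602 0.12119563] ((565.94677734375, 180.49917602539062), (35.5711555480957, 35.94377899169922), 4.4579973220825195)
```

View pics/w6.png

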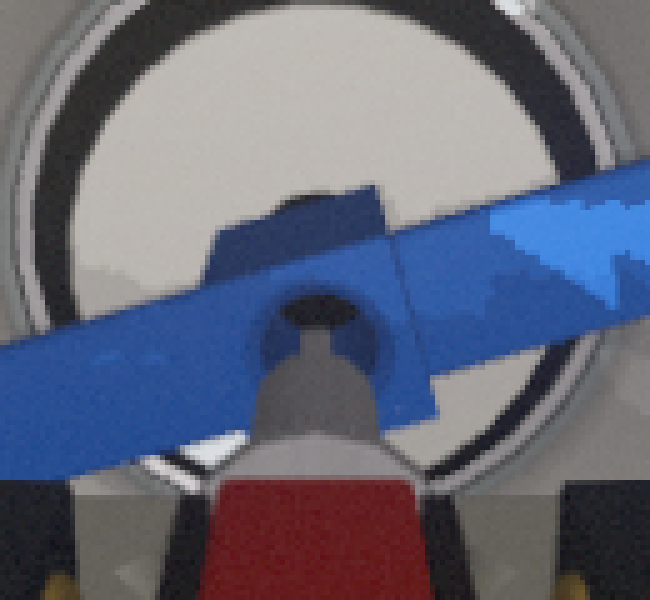

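The tip is just over the bore (mouth at about (320,330)). I correct by under 1 mm and lower into the mouth.

move_arm --rows "0 0 0 -0.0004 0.0008 0 0.01; 0 0 0 0 0 0.008 0.01; 0 0 0 0 0 0.008 0.01; 0 0 0 0 0 0.008 0.01; 0 0 0 0 0 0.003 0.01; 0 0 0 0 0 0 0.01"

```text
t: 11.92
eef_pos: [0.567, 0.18, 0.1691]
ee_rot: [3.141, 0.0, -0.213]
force: [0.6, -0.1, -3.0]
width: 0.0237
gripper_force: 25.0
```

move_arm --rows "0 0 0 0.0004 -0.0003 0 0.01; 0 0 0 0 0 0.005 0.01; 0 0 0 0 0 0.005 0.01; 0 0 0 0 0 0.005 0.01; 0 0 0 0 0 0 0.01"

```text
t: 12.55
eef_pos: [0.5672, 0.1801, 0.1538]
ee_rot: [3.141, 0.001, -0.213]
force: [-1.2, 0.1, -3.6]
width: 0.0238
gripper_force: 25.0
```

move_arm --rows "0 0 0 0 0 0.006 0.01; 0 0 0 0 0 0.006 0.01; 0 0 0 0 0 0.006 0.01; 0 0 0 0 0 0 0.01"

```text
t: 13.05
eef_pos: [0.5672, 0.1801, 0.1357]
ee_rot: [3.141, 0.001, -0.213]
force: [0.3, -0.3, -3.7]
width: 0.0238
gripper_force: 25.0
```

```bash
cat > st.py <<'E'
from h import *
s=arm.get_state();print('t%.2f'%s['t'],np.round(s['eef_pos'],4),np.round(np.degrees(s['ee_rot']),2),'F',np.round(s['force'],2),'M',np.round(s['moment'],3))
E
python3 st.py
```

```text
t13.05 [0.5672 0.1801 0.1357] [ 1.7995e+02  5.0000e-02 -1.2210e+01] F [ 0.33 -0.32 -3.72] M [-0.017  0.001  0.03 ]
```

Free in the bore (F_z is only the weight). Hub contact is expected at TCP z ≈ 0.1185.

move_arm --rows "0 0 0 0 0 0.006 0.01; 0 0 0 0 0 0.006 0.01; 0 0 0 0 0 0 0.01"

```text
t: 13.42
eef_pos: [0.5672, 0.1801, 0.1238]
ee_rot: [3.141, 0.001, -0.213]
force: [0.2, 0.0, -2.8]
width: 0.0239
gripper_force: 25.0
```

move_arm --rows "0 0 0 0 0 0.002 0.01; 0 0 0 0 0 0.001 0.01; 0 0 0 0 0 0 0.01; 0 0 0 0 0 0 0.01"

```text
t: 13.92
eef_pos: [0.5676, 0.1804, 0.1216]
ee_rot: [-3.141, -0.0, -0.213]
force: [0.2, 0.2, -4.1]
width: 0.0237
gripper_force: 25.0
```

move_arm --rows "0 0 0 0 0 0.002 0.01; 0 0 0 0 0 0 0.01; 0 0 0 0 0 0 0.01"

```text
t: 14.3
eef_pos: [0.5675, 0.1803, 0.1194]
ee_rot: [3.141, 0.0, -0.213]
force: [-0.3, -0.2, -2.8]
width: 0.024
gripper_force: 25.0
```

move_arm --rows "0 0 0 0 0 0.001 0.01; 0 0 0 0 0 0 0.01; 0 0 0 0 0 0 0.01"

```text
t: 14.68
eef_pos: [0.5676, 0.1803, 0.1185]
ee_rot: [3.142, -0.0, -0.213]
force: [-0.7, -0.5, -2.6]
width: 0.0239
gripper_force: 25.0
```

move_arm --rows "0 0 0 0 0 0.001 0.01; 0 0 0 0 0 0 0.01; 0 0 0 0 0 0 0.01"

```text
t: 15.05
eef_pos: [0.5676, 0.1803, 0.1175]
ee_rot: [3.142, 0.0, -0.213]
force: [-0.6, -0.2, -3.4]
width: 0.0239
gripper_force: 25.0
```

move_arm --rows "0 0 0 0 0 0.001 0.01; 0 0 0 0 0 0 0.01; 0 0 0 0 0 0 0.01"

```text
t: 15.42
eef_pos: [0.5676, 0.1803, 0.1165]
ee_rot: [3.142, -0.0, -0.213]
force: [-0.2, -0.3, -3.1]
width: 0.0239
gripper_force: 25.0
```

move_arm --rows "0 0 0 0 0 0.001 0.01; 0 0 0 0 0 0 0.01; 0 0 0 0 0 0 0.01"

```text
t: 15.8
eef_pos: [0.5676, 0.1803, 0.1155]
ee_rot: [3.142, 0.0, -0.213]
force: [-1.0, 0.3, -2.6]
width: 0.0239
gripper_force: 25.0
```

No contact yet, about 3 mm below the expected height. I'll check the collar's height above the bush from depth and average the force.

```bash
python3 st.py
python3 - <<'E'
from h import *
s=arm.get_state();p,d,w=wrist()
ax=np.array([.5662,.1803]);r=np.hypot(w[...,0]-ax[0],w[...,1]-ax[1])
H,S,V=cv2.split(cv2.cvtColor(p,cv2.COLOR_BGR2HSV))
m=(r<.019)&(S<70)&(d>0)&(w[...,2]<.16);t=w[m];print(np.histogram(t[:,2],bins=np.arange(.11,.16,.002)))
bl=(H>100)&(H<130)&(S>110)&(r<.028)&(w[...,2]>.113);print('bush z',np.median(w[bl][:,2]),bl.sum())
cv2.imwrite('pics/w7.png',cv2.resize(p[120:240,190:320],(650,600),interpolation=3))
for u in (245,249,253,257,261):print(u,[(r_,*np.round(1000*w[r_,u,[0,2]]).astype(int).tolist(),int(S[r_,u])) for r_ in range(176,214,2)])
E
python3 st.py
```

```text
t15.80 [0.5676 0.1803 0.1155] [180.    0.  -12.2] F [-0.99  0.33 -2.58] M [-0.039 -0.061  0.01 ]
(array([  0,   0,   0,   0,   0,   0,   0,   1,  19,  43, 244,  49,   6,
         1,   0,   7,  11,  12,   6,  17,  14,  12,  12,  17]), array([0.11 , 0.112, 0.114, 0.116, 0.118, 0.12 , 0.122, 0.124, 0.126,
       0.128, 0.13 , 0.132, 0.134, 0.136, 0.138, 0.14 , 0.142, 0.144,
       0.146, 0.148, 0.15 , 0.152, 0.154, 0.156, 0.158]))
bush z 0.11910285145802106 744
245 [(176, 581, 41, 17), (178, 581, 49, 6), (180, 583, 66, 118), (182, 583, 72, 127), (184, 583, 79, 127), (186, 583, 83, 129), (188, 583, 90, 132), (190, 584, 96, 127), (192, 583, 100, 137), (194, 583, 105, 136), (196, 583, 110, 143), (198, 584, 115, 149), (200, 584, 120, 168), (202, 582, 120, 175), (204, 581, 120, 179), (206, 582, 126, 11), (208, 582, 130, 4), (210, 581, 132, 5), (212, 580, 132, 4)]
249 [(176, 581, 46, 11), (178, 580, 49, 101), (180, 583, 69, 123), (182, 584, 76, 122), (184, 584, 83, 121), (186, 583, 87, 122), (188, 584, 94, 133), (190, 583, 98, 134), (192, 584, 104, 131), (194, 583, 107, 157), (196, 584, 113, 
[... 799 characters left out ...]
(196, 584, 118, 159), (198, 583, 119, 176), (200, 582, 120, 171), (202, 581, 120, 177), (204, 579, 120, 128), (206, 581, 128, 11), (208, 581, 131, 5), (210, 580, 131, 5), (212, 578, 131, 7)]
261 [(176, 585, 69, 129), (178, 584, 74, 124), (180, 584, 80, 126), (182, 584, 87, 140), (184, 584, 92, 132), (186, 584, 97, 141), (188, 584, 101, 133), (190, 584, 106, 138), (192, 584, 111, 129), (194, 584, 115, 146), (196, 584, 119, 171), (198, 582, 119, 176), (200, 581, 119, 172), (202, 580, 120, 179), (204, 579, 119, 175), (206, 580, 127, 27), (208, 580, 131, 4), (210, 579, 131, 5), (212, 577, 130, 5)]
t15.85 [0.5676 0.1803 0.1155] [-180.    -0.   -12.2] F [-0.08 -0.55 -3.31] M [-0.021  0.001 -0.026]
```

View pics/w7.png

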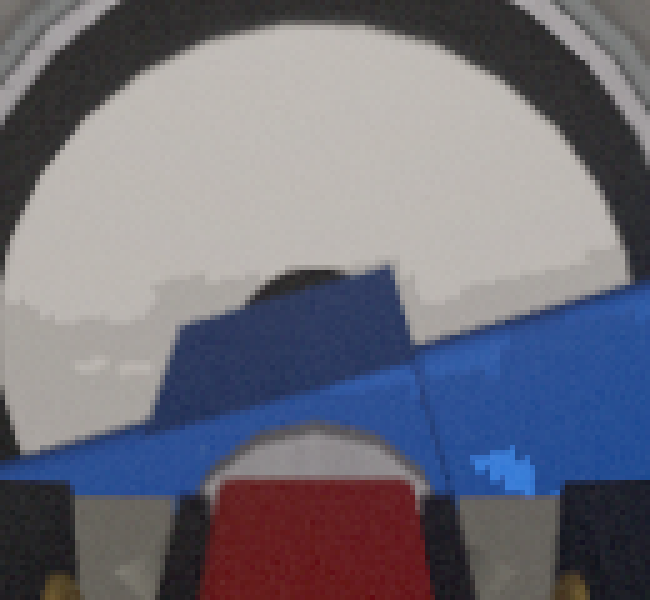

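The collar's top face is at 0.131, so its underside is about 5.5 mm above the bush, yet nothing pushes back. A blade on the hub face would stand 9 mm proud, so it seems already to lie along the slot. I'll go on down in 1 mm steps, watching the force, without turning.

move_arm --rows "0 0 0 0 0 0.001 0.01; 0 0 0 0 0 0 0.01; 0 0 0 0 0 0 0.01"

```text
t: 16.23
eef_pos: [0.5675, 0.1803, 0.1144]
ee_rot: [3.142, 0.0, -0.213]
force: [-0.5, -0.3, -2.8]
width: 0.0237
gripper_force: 25.0
```

move_arm --rows "0 0 0 0 0 0.001 0.01; 0 0 0 0 0 0 0.01; 0 0 0 0 0 0 0.01"

```text
t: 16.6
eef_pos: [0.5675, 0.1803, 0.1135]
ee_rot: [3.142, 0.0, -0.213]
force: [0.2, -0.5, -4.1]
width: 0.0239
gripper_force: 25.0
```

move_arm --rows "0 0 0 0 0 0.001 0.01; 0 0 0 0 0 0 0.01; 0 0 0 0 0 0 0.01"

```text
t: 16.98
eef_pos: [0.5676, 0.1803, 0.1125]
ee_rot: [3.142, -0.0, -0.213]
force: [-0.3, 0.8, -4.2]
width: 0.0237
gripper_force: 25.0
```

move_arm --rows "0 0 0 0 0 0.001 0.01; 0 0 0 0 0 0 0.01; 0 0 0 0 0 0 0.01"

```text
t: 17.35
eef_pos: [0.5676, 0.1803, 0.1115]
ee_rot: [3.142, 0.0, -0.213]
force: [-1.1, -0.7, -3.4]
width: 0.024
gripper_force: 25.0
```

```bash
python3 st.py
python3 - <<'E'
from h import *
p,d,w=wrist();r=np.hypot(w[...,0]-.5662,w[...,1]-.1803);H,S,V=cv2.split(cv2.cvtColor(p,cv2.COLOR_BGR2HSV))
m=(r<.016)&(S<30)&(d>0)&(w[...,2]<.137)&(w[...,2]>.12);print('collar top',np.median(w[m][:,2]),m.sum())
bl=(H>100)&(H<130)&(S>110)&(r<.028)&(w[...,2]>.113);print('bush z',np.median(w[bl][:,2]))
E
python3 st.py
```

```text
t17.35 [0.5676 0.1803 0.1115] [180.    0.  -12.2] F [-1.08 -0.65 -3.39] M [-0.013 -0.055 -0.031]
collar top 0.12706665598692335 210
bush z 0.11907382652879599
t17.40 [0.5676 0.1803 0.1114] [180.    0.  -12.2] F [-0.08  0.97 -3.42] M [-0.001 -0.016 -0.01 ]
```

The collar is about 2 mm proud with no push-back, so the blade is in the slot. Last bit to seat.

move_arm --rows "0 0 0 0 0 0.0007 0.01; 0 0 0 0 0 0 0.01; 0 0 0 0 0 0 0.01"

```text
t: 17.77
eef_pos: [0.5675, 0.1803, 0.1107]
ee_rot: [3.142, 0.0, -0.213]
force: [-0.5, 0.5, -3.1]
width: 0.024
gripper_force: 25.0
```

move_arm --rows "0 0 0 0 0 0.0006 0.01; 0 0 0 0 0 0 0.01; 0 0 0 0 0 0 0.01"

```text
t: 18.15
eef_pos: [0.5675, 0.1803, 0.1101]
ee_rot: [3.142, 0.0, -0.213]
force: [0.1, 0.0, -2.8]
width: 0.0239
gripper_force: 25.0
```

move_arm --rows "0 0 0 0 0 0.0005 0.01; 0 0 0 0 0 0 0.01; 0 0 0 0 0 0 0.01"

```text
t: 18.52
eef_pos: [0.5676, 0.1803, 0.1096]
ee_rot: [3.142, 0.0, -0.213]
force: [0.2, 0.2, -3.9]
width: 0.0242
gripper_force: 25.0
```

move_arm --rows "0 0 0 0 0 0.0005 0.01; 0 0 0 0 0 0 0.01; 0 0 0 0 0 0 0.01"

```text
t: 18.9
eef_pos: [0.5676, 0.1803, 0.1095]
ee_rot: [-3.141, -0.0, -0.213]
force: [-1.5, -0.2, 1.7]
width: 0.024
gripper_force: 25.0
```

move_arm --rows "0 0 0 0 0 0.0005 0.01; 0 0 0 0 0 0 0.01; 0 0 0 0 0 0 0.01"

```text
t: 19.27
eef_pos: [0.5677, 0.1803, 0.1095]
ee_rot: [-3.141, -0.001, -0.213]
force: [-2.6, -0.0, 6.8]
width: 0.0237
gripper_force: 25.0
```

A firm stop at TCP z 0.1095 means the collar is at 0.120, home on the bush. Ease off, open and withdraw.

move_arm --rows "0 0 0 0 0 -0.0008 0.01; 0 0 0 0 0 0 0.03; 0 0 0 0 0 0 0.06; 0 0 0 0 0 0 0.06; 0 0 0 0 0 0 0.06; 0 0 0 0 0 0 0.06"

```text
t: 20.02
eef_pos: [0.5676, 0.1804, 0.1095]
ee_rot: [-3.142, -0.0, -0.213]
force: [0.4, 0.0, -0.4]
width: 0.059
gripper_force: 0.0
```

move_arm --rows "0 0 0 0 0 -0.02 0.06; 0 0 0 0 0 -0.04 0.06; 0 0 0 0 0 -0.04 0.06; 0 0 0 0 0 -0.03 0.06; 0 0 0 0 0 0 0.06; 0 0 0 0 0 0 0.06"

```text
t: 20.78
eef_pos: [0.5671, 0.1803, 0.2389]
ee_rot: [3.141, 0.001, -0.213]
force: [0.4, 0.1, -0.1]
width: 0.0601
gripper_force: 0.0
```

```bash
python3 st.py
python3 - <<'E'
from h import *
p,d,w=wrist();r=np.hypot(w[...,0]-.5662,w[...,1]-.1803);H,S,V=cv2.split(cv2.cvtColor(p,cv2.COLOR_BGR2HSV))
m=(r<.0165)&(r>.013)&(S<30)&(d>0)&(w[...,2]<.135)&(w[...,2]>.12);print('collar top',np.median(w[m][:,2]),m.sum())
bl=(H>100)&(H<130)&(S>110)&(r<.028)&(w[...,2]>.113);print('bush z',np.median(w[bl][:,2]))
k=((H<6)|(H>174))&(S>150)&(V>60)&(d>0)&(w[...,2]>.15)&(r<.05);t=w[k];t=t[t[:,2]>.163]
print('boss top',len(t),np.median(t,0),cv2.minAreaRect(t[:,:2].astype(np.float32)*1000))
E
```

```text
t20.77 [0.5671 0.1803 0.2389] [ 1.7999e+02  4.0000e-02 -1.2210e+01] F [ 0.42  0.09 -0.05] M [ 0.045  0.007 -0.038]
collar top 0.12518782224401726 131
bush z 0.11929063881896662
boss top 632 [0.56715013 0.17983457 0.16726205] ((566.5941772460938, 179.9762725830078), (22.61808204650879, 22.383995056152344), 77.55957794189453)
```

```bash
python3 -c "
from station import arm
print(arm.job_done())"
```

```text
the job is handed in; nothing more can be done
None
```

I handed in the job with the crank upright in the bush, its collar home on the mouth and the gripper clear of it; the blade was already in line with the slot, so no turning was needed, and the gripper sat about 36 mm further back than its stated TCP, so I went by the depth images.

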